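# Shut and latch the gate of the bottle bay

### The job

Shut the gate of the small bottle bay and latch it: lift the latch bar by its ball knob, swing the gate in until the bar has passed over the catch and presses the sprung pad a little, then lower the bar fully down behind the catch so that it holds the gate by itself, and let go. The keeper is lightly built, so feel your way and be gentle with it, and leave the bottles and glassware around where they are.

Things in the scene. Friction and masses are not known exactly. Their poses are not given: they have to be found in the camera images.
- bay: The bottle bay, fixed to the bench: grey base plate 175 x 285 x 8 mm, clear side and back panels 98 mm high. Origin at the centre of its underside, z up; its gated front looks to its own -x. The gate's vertical hinge axis is at x = -75, y = +120 mm of this frame; at the other end of the front, y = -118 mm, the steel keeper stands on a post.
- keeper_mid (a point): Middle of the keeper's slot floor (90 mm above the bench) IF the keeper stood at its middle setting; axes as the bay's. The keeper is a steel U, 24 mm wide in y: catch in front (-x), slot, sprung black pad behind. It is screwed down anywhere within +-13 mm of this along the bay's x; that setting has no reading and must be felt. More than 14 N on any part of it is too much.
- catch_mid (a point): Top inner edge of the catch, 105 mm above the bench, at the keeper's middle setting (the real one is up to 13 mm off along the bay's x). The catch is a square-edged block 22 mm thick on the -x side of this point, 15 mm above the slot floor; pressed from above it sinks up to 5 mm at 2 N/mm, sideways it is rigid. The bar, 10 mm thick, must come down on the +x side of it.
- pad_mid (a point): Relaxed face of the sprung pad at the keeper's middle setting, 8 mm behind the catch's inner face; upright, from 94 to 134 mm above the bench. It gives way to +x by up to 5 mm at 2 N/mm, then is rigid. The bar must press it in at least 2 mm (4 N; about 5 N at the knob) to clear the catch; at the stop it pushes 10 N (about 13 N at the knob). Slippery.
- gate (a joint): Swing of the gate in rad: 0 = shut at the keeper's middle setting (gate along the bay's -y from the hinge), positive = open towards the bay's -x; a little negative when farther in. Starts 0.3 to 0.7; latched it reads -0.06 to +0.06 by the keeper setting. The gate (205 mm long, top 104 mm above the bench) swings with little friction and stays where left.
- latch_bar (a joint): Lift of the latch bar in rad: 0 = level, resting on its pin by its own weight; positive = nose raised. Behind the catch and fully down it reads 0; lying on top of the catch it reads about 0.07. To pass over the catch it needs more than about 0.08; from about 0.2 it would pass over the pad too.
- gate_hinge (a point): Point on the gate's vertical hinge axis, 100 mm above the bench; the gate turns about it.
- knob (a point): Centre of the black ball knob, 24 mm diameter, standing on a 10 mm neck on the latch bar; the only part to grasp (from above, fingers closing across the bar, i.e. along the swing). With the bar down it is 133 mm above the bench. It lies 185 mm from the gate hinge along the gate and 14 mm in front of the gate's middle plane, 115 mm beyond the bar's pivot and 33 mm above its middle line.
- nose (a point): Middle of the free end of the steel latch bar (194 mm long, 10 thick, 14 high, 0.26 kg), whose middle line is 100 mm above the bench when level. It pivots on the gate's front, 70 mm from the gate hinge along the gate; this point is 182 mm beyond the pivot. The keeper meets the bar 156 to 180 mm from the pivot.
- pot_salt: White screw-cap pot with a broad ridged cap, 52 mm diameter, 82 mm tall, standing inside the bay; leave it alone. Origin at the centre of its underside.
- bottle_small: Small clear screw-cap bottle, 44 mm diameter, 88 mm tall, standing inside the bay; leave it alone. Origin at the centre of its underside.
- beaker_a: Glass beaker, 49 mm diameter, 60 mm tall, on the bench beside the keeper end of the bay; leave it alone. Origin at the centre of its underside.
- petri_1: Petri dish, 90 mm diameter, 15 mm tall, on the bench beside the hinge end of the bay; leave it alone. Origin at the centre of its underside.

How it is judged:
By the outcome, as a careful person would: the job done as asked, in the order asked, and still so for the second after the job is handed in, with the robot touching nothing.
It also fails if it takes over 64 s, if anything falls off the work surface, if the arm or the gripper's body presses on something with over 40 N, if the wrist force passes 120 N, or if a joint passes its speed limit or range.

### The arm

A 6-joint arm with a two-finger parallel gripper is mounted at the origin on a cart in front of the work surface, level with it; the furniture and walls round the work are solid. World frame = base frame: x ahead of the robot, y to its left, z up, the work surface at z = 0. Lengths are in m, angles in rad, forces in N, time in s.
With the tool pointing down it reaches from about 0.375 to 0.925 m from the base axis. Payload 5.7 kg.
Tool frame: the origin (TCP) lies midway between the tips of the shut fingers; the grasp point (between the pads) lies 19 mm behind it; z points along the fingers, x is the direction in which the jaws open and shut, and the axes are right-handed (so a half turn about z gives the same grasp; the last joint's range is limited). The gripper opens to 88 mm and grips with 3 to 60 N. Pads are 20 mm wide; open, the fingers measure 115 mm over their backs; the gripper's body (75 mm by 178 mm) begins 61 mm behind the grasp point.
Start: joints at [-1.215, 0.359, 1.51, -0, 1.272, -0.115], TCP at [0.272, -0.535, 0.223] pointing down, gripper open.
Joint ranges: [-2.97, 2.97], [-1.01, 2.36], [0.21, 2.38], [-0.96, 4.11], [0.2, 2.71], [-2.98, 2.98]. Speed limits (rad/s): [2.39, 2.39, 3.14, 3.14, 3.14, 3.14].

### API

Orientations are given as a unit quaternion [x, y, z, w].
In Python, from bench import move_ptp, servo_line, goto_joints, move_gripper, sleep, inverse_kinematics, capture, PlanningError, close_job, spot_in, silhouettes, current_clock, current_joint_pos, current_qvel, current_joint_torque, current_position, current_orientation, current_force, current_torque, current_finger_gap gives the robot as it stands. Calls block until the motion is done:
- move_ptp(position, orientation): joint-space move of the TCP to a pose.
- servo_line(position, orientation=None, rate=0.15, contact_N=None): straight line of the TCP; orientation=None keeps the orientation; rate is the mean speed in m/s. With contact_N (N) it stops when the force on the tool has changed by that much, and returns True; else False.
- goto_joints(angles): joint-space move.
- move_gripper(opening): finger opening in m; the grip force is fixed at half the most; returns when the fingers have stopped.
- sleep(seconds).
- inverse_kinematics(position, orientation): joint angles nearest the present ones, or None.
- capture(name): name is "side" or "top" or "wrist"; returns a dict with "image" (480x640x3 uint8, blue, green, red), "range_z" (480x640 float32, m along the optical axis (not along the pixel's ray), 0 where there is no reading), "intrinsics" (3x3 intrinsics, pixels), "R" (3x3) and "t" (3): a world point X has camera coordinates R X + t. Camera axes: x right, y down, z forward; pixel columns grow to the right and rows downward; lengths in m; the calibration is good to about 2 mm. A picture is of the moment at which its call begins.
A pose or a line that the arm cannot do raises PlanningError and nothing moves.
- close_job(): hands the job in, once; it reports no verdict.
Trained networks look in the newest picture that a camera, given by its name, has taken for a name from the list of things; names that differ only in an ending like _2 or _b are one class to them, and where a whole thing is asked for, a point or a joint stands for the part that bears it (a point fixed in the world has none). Each returns a list of dicts, best first, with "conf" (0 to 1); they miss things now and then, are a little off and sometimes report something else, mostly with a low value. They report only what shows in the picture. A call takes as long as a camera call.
- spot_in(camera, query): "xy" ([column, row] in pixels, amid what is visible of it).
- silhouettes(camera, query): "region" (480x640 bool, what is visible of it) and "xy" ([column, row] in pixels, amid what is visible of it).
Readings, each from a call of its own:
- current_clock(): time.
- current_joint_pos(): joint angles.
- current_qvel(): joint speeds.
- current_joint_torque(): joint torques, N m.
- current_position(): TCP position.
- current_orientation(): TCP orientation.
- current_force(): force on the tool from outside, world axes, zero at the start.
- current_torque(): the same for the moment, N m.
- current_finger_gap(): finger opening in m.
Only numpy, scipy, OpenCV 4.12 (cv2) and the standard library are available. Lean on these libraries where they do the work, as an engineer would, in place of code of your own. Each camera call takes 0.05 s, during which the arm holds its last target.

## Working session

There is one attempt and no reset: what is moved stays moved. The work goes in short steps, each a Python script; the robot and the scene stay as the last script left them, time stands still between calls to the robot, and variables do not carry over. Pictures are saved under pics/ and viewed, and the job is handed in when it is done.

```bash
ls; mkdir -p pics
python3 - <<'E'
from bench import *
import cv2,numpy as np
print(current_clock(),current_position(),current_orientation(),current_finger_gap(),current_force())
for c in ["side","top","wrist"]:
    d=capture(c); cv2.imwrite(f"pics/{c}0.png",d["image"]); np.savez(f"{c}0.npz",**d)
    print(c,d["t"],d["R"].tolist(),d["intrinsics"].tolist())
    for q in ["bay","knob","nose","gate","gate_hinge","latch_bar","keeper_mid","pad_mid","catch_mid","pot_salt","bottle_small","beaker_a","petri_1"]:
        try: print(c,q,[(np.round(r["xy"],1).tolist(),round(r["conf"],2)) for r in spot_in(c,q)][:3])
        except Exception as e: print(c,q,repr(e)[:80])
print(current_clock())
E
```

```text
pics
0.0 [ 0.27190525 -0.53406947  0.22181988] [ 8.52514161e-01 -5.22703320e-01 -7.27155243e-04 -5.62752440e-04] 0.0878819053617215 [ 0.37702071  0.50054453 -0.64463729]
side [0.60434452 0.05359241 1.40823087] [[-0.9991588349396898, 0.037133678051614556, -0.01739863547294911], [0.030630835255020025, 0.3937309425245771, -0.9187152425154858], [-0.02726489489327527, -0.9184753860899417, -0.3945371853873743]] [[562.1588416429685, 0.0, 324.69479786139516], [0.0, 562.1588416429685, 244.8500418888685], [0.0, 0.0, 1.0]]
side bay [([327.4, 274.1], 0.92), ([368.7, 242.9], 0.19)]
side knob [([397.4, 250.4], 0.79)]
side nose [([398.4, 251.5], 0.69), ([332.9, 270.8], 0.51)]
side gate [([378.4, 272.7], 0.72)]
side gate_hinge [([378.2, 274.5], 0.57)]
side latch_bar [([398.2, 250.8], 0.88)]
side keeper_mid [([329.1, 275.5], 0.68)]
side pad_mid [([330.5, 272.1], 0.85)]
side catch_mid [([332.2, 271.4], 0.73), ([304.0, 255.2], 0.44), ([370.2, 245.1], 0.4)]
side pot_salt []
side bottle_small [([305.9, 256.0], 0.86)]
side beaker_a [([366.8, 244.7], 0.63)]
side petri_1 [([357.7, 342.0], 0.58), ([400.3, 24
[... 758 characters left out ...]
top bottle_small [([326.8, 201.2], 0.63)]
top beaker_a [([382.1, 271.1], 0.82)]
top petri_1 [([173.9, 246.5], 0.66)]
wrist [-0.60045174 -0.03587637  0.39156747] [[0.45411674249895323, -0.8909419808657955, -0.0006090263317871864], [-0.8526006954627748, -0.43477220611588024, 0.28990547232766006], [-0.25855374350129307, -0.13113167245202054, -0.9570550904735863]] [[363.7108467669448, 0.0, 316.7275569756751], [0.0, 363.7108467669448, 238.27359230803887], [0.0, 0.0, 1.0]]
wrist bay []
wrist knob []
wrist nose []
wrist gate []
wrist gate_hinge []
wrist latch_bar []
wrist keeper_mid []
wrist pad_mid []
wrist catch_mid []
wrist pot_salt []
wrist bottle_small []
wrist beaker_a []
wrist petri_1 []
2.1
```

View pics/top0.png

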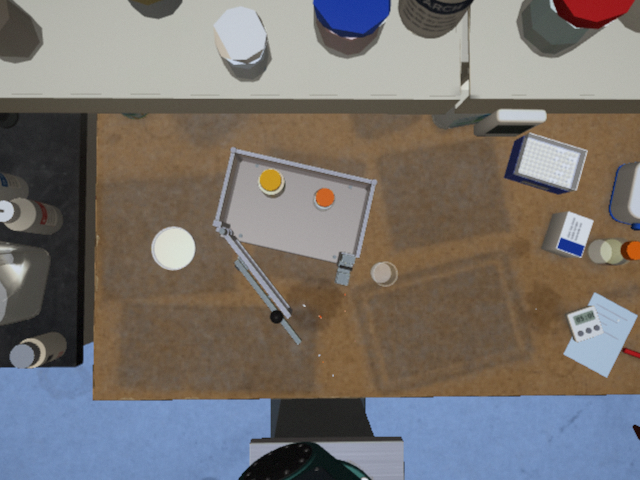

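View pics/side0.png

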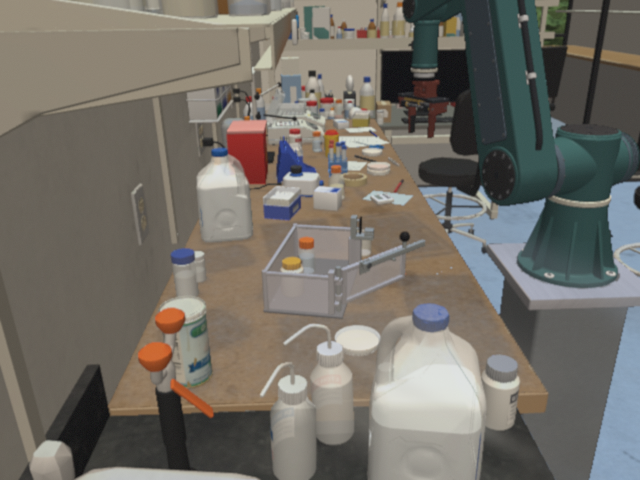

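Run:
```python
import cv2
a=cv2.imread("pics/top0.png")[140:360,130:430];cv2.imwrite("pics/top0z.png",cv2.resize(a,None,fx=2.6,fy=2.6,interpolation=cv2.INTER_CUBIC))
a=cv2.imread("pics/side0.png")[190:390,230:500];cv2.imwrite("pics/side0z.png",cv2.resize(a,None,fx=2.9,fy=2.9,interpolation=cv2.INTER_CUBIC))
```

```text
(no output)
```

View pics/top0z.png

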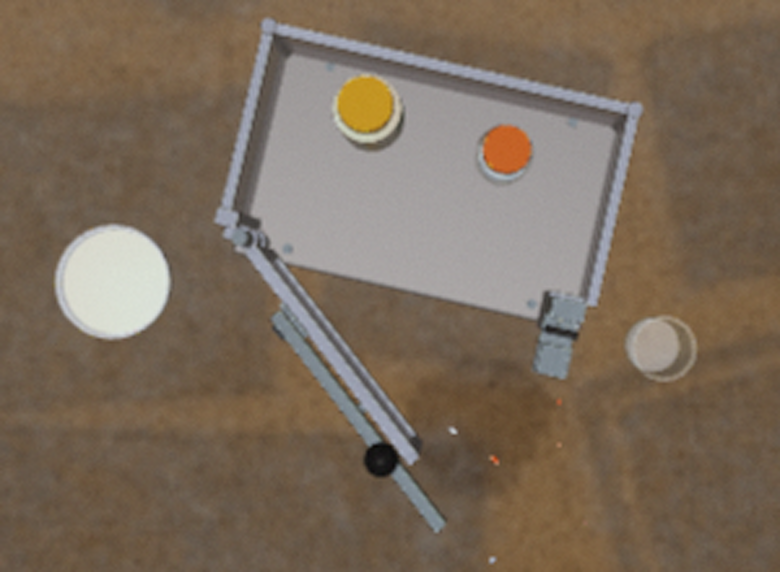

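View pics/side0z.png

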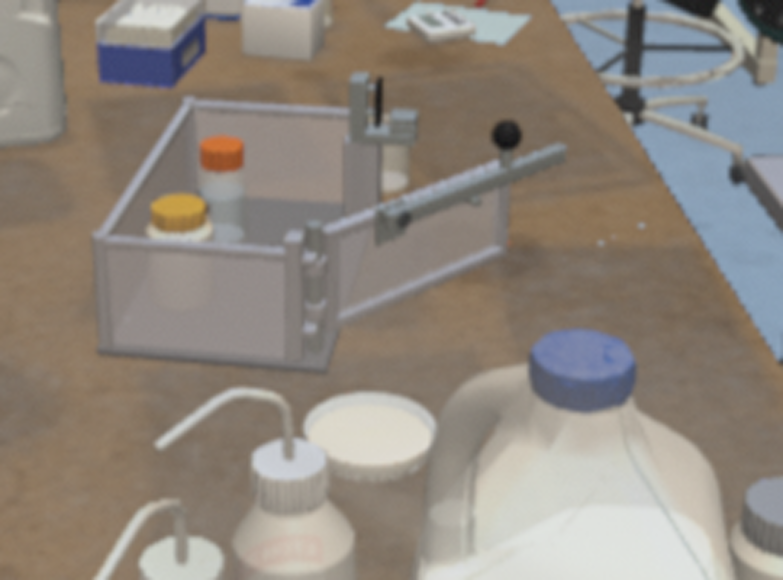

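The top view shows the bay rotated about 12°, with its front towards the robot. The gate is open with the knob at (277,317), and the keeper is at about (345,268) with the dark slot and pad near (346,265). Next I'll compute the bay pose.

```bash
cat > h.py <<'E'
import numpy as np
def ray(d,px,z):
    K=d["intrinsics"];R=d["R"];t=d["t"]
    c=-R.T@t; v=R.T@np.linalg.solve(K,[px[0],px[1],1.])
    return c+v*(z-c[2])/v[2]
def proj(d,X):
    p=d["intrinsics"]@(d["R"]@np.asarray(X)+d["t"]); return p[:2]/p[2]
def cloud(d):
    K=d["intrinsics"];z=d["range_z"];v,u=np.mgrid[:480,:640]
    P=np.stack([(u-K[0,2])/K[0,0]*z,(v-K[1,2])/K[1,1]*z,z],-1)
    return (P-d["t"])@d["R"]
E
python3 - <<'E'
import numpy as np,cv2
from h import *
d=np.load("top0.npz"); C=cloud(d)
zz=lambda u,v:(u/2.6+130,v/2.6+140)
for n,p,z in [("BL",(268,25),.098),("BR",(636,107),.098),("FR",(593,303),.098),("FL",(222,217),.098),("hinge",(238,236),.104),("knob",(381,460),.133),("nose",(437,527),.107),("gateend",(410,455),.104),("keepfront",(550,374),.105),("kslot",(561,329),.105),("baseFR?",(533,317),.008)]:
    q=zz(*p); r=ray(d,q,z); u,v=map(int,np.round(q)); print(n,np.round(q,1),r.round(4),"depth pt",C[v,u].round(4))
# panels cloud
u0,v0,u1,v1=200,140,385,275
P=C[v0:v1,u0:u1].reshape(-1,3); m=(P[:,2]>.09)&(P[:,2]<.105)
Q=P[m]; print(m.sum(), Q.min(0),Q.max(0))
r=cv2.minAreaRect(Q[:,:2].astype(np.float32)); print(r)
# keeper region
print("bench z",np.median(C[300:340,150:200,2]))
K=C[248:292,330:362]; 
for row in range(248,292): print(row,(C[row,334:360:2,2]*1000).round().astype(int))
E
```

```text
BL [233.1 149.6] [0.7361 0.1797 0.098 ] depth pt [0.7352 0.1797 0.0991]
BR [374.6 181.2] [ 0.6758 -0.0889  0.098 ] depth pt [ 0.6756 -0.0891  0.1013]
FR [358.1 256.5] [ 0.5327 -0.0562  0.098 ] depth pt [ 0.5318 -0.0558  0.1007]
FL [215.4 223.5] [0.596  0.2124 0.098 ] depth pt [0.5961 0.2109 0.1093]
hinge [221.5 230.8] [0.5819 0.1997 0.104 ] depth pt [0.5811 0.1972 0.1128]
knob [276.5 316.9] [0.4254 0.0953 0.133 ] depth pt [0.427  0.0936 0.146 ]
nose [298.1 342.7] [0.3741 0.0572 0.107 ] depth pt [0.3733 0.0574 0.1057]
gateend [287.7 315. ] [0.4247 0.0765 0.104 ] depth pt [0.4246 0.0759 0.1036]
keepfront [341.5 283.8] [ 0.4819 -0.0241  0.105 ] depth pt [ 0.4816 -0.025   0.1043]
kslot [345.8 266.5] [ 0.5142 -0.0322  0.105 ] depth pt [ 0.5143 -0.0302  0.1336]
baseFR? [335.  261.9] [ 0.5207 -0.018   0.008 ] depth pt [ 0.5205 -0.018   0.0079]
2087 [ 0.499761   -0.09350414  0.09001189] [0.74128213 0.2137747  0.10498567]
((0.5993603467941284, 0.07014760375022888), (0.28472891449928284, 0.22656866908073425), 76.70166015625)
bench z -0.0008712593563189417
248 [ 7 10  9  9  5  7  7  5  7  9 17 
[... 1670 characters left out ...]
-1  -1   1]
279 [ -4  96 103 106 105 106 108 105  -2  -6  -2  -1  -1]
280 [ -2  97 103 106 105 106 106 105  -2   0  -2  -3  -3]
281 [  0  98 108 103 106 107 107 102   3   1   0   1   1]
282 [  1 100 106 103 105 103 105  99  -2  -1  -1   0   1]
283 [  1  -1 108 106 103 102 106  99  -1  -6   3  -2   0]
284 [ -3  -2   0 103 104 107 105  98  -1   1  -3   0  -1]
285 [ -2   0   0  -2  -1   0 104  -1  -1   1  -2  -2  -2]
286 [-3 -4 -1 -4 -3 -4 -3 -1 -4  0 -3 -1  1]
287 [ -3  -3  -2  -3   0  -1  -2   0  -1  -1   1   4 971]
288 [-3  1 -1 -1  0 -4  1  0 -1 -2 -3 -3  2]
289 [-5  2  2 -2  2  0  1  2  0 -2 -2 -4  0]
290 [-3 -3 -1 -1 -1  0 -3 -1 -2 -1 -1  0 -1]
291 [-2 -1 -6  1  1 -3 -2 -3  1 -5  1  0  1]
```

Run:
```python
import numpy as np,cv2
from h import *
d=np.load("top0.npz"); C=cloud(d)
P=C[140:300,200:390].reshape(-1,3)
yaw=np.radians(-12.65)
for it in range(3):
    ex=np.array([np.cos(yaw),np.sin(yaw)]);ey=np.array([-ex[1],ex[0]])
    a=P[:,:2]@ex;b=P[:,:2]@ey;z=P[:,2]
    top=(z>.094)&(z<.104)
    amax=np.percentile(a[top],99.5)
    bk=top&(a>amax-.012)&(a<amax+.006)&(b<b[top].max()-.02)&(b>b[top].min()+.02)
    s,_=np.polyfit(b[bk],a[bk],1); yaw+= -np.arctan(s)
    # a = s b => edge direction ey+s ex; rotate
    print(np.degrees(yaw),s,bk.sum())
ex=np.array([np.cos(yaw),np.sin(yaw)]);ey=np.array([-ex[1],ex[0]])
a=P[:,:2]@ex;b=P[:,:2]@ey
mid=top&(a>amax-.10)&(a<amax-.03)
L=mid&(b>np.median(b[top])) ; bl=b[mid]
h=np.sort(bl); lo=h[h<h.mean()];hi=h[h>h.mean()]
print("side lo",np.percentile(lo,[3,50,97]),"hi",np.percentile(hi,[3,50,97]))
for g in (lo,hi):pass
abk=a[bk];print("back",np.percentile(abk,[3,50,97]))
for nm,sel in(("lo",mid&(b<h.mean())),("hi",mid&(b>h.mean()))):
    print(nm,"slope",np.polyfit(a[sel],b[sel],1)[0])
# base plate extents
base=(z>.004)&(z<.013);print("base front a",np.percentile(a[base&(b>h.mean()-.1)&(b<h.mean()+.05)],[0.5,1,3]))
ct=(z>.101)&(z<.109)&(a<np.median(a[bk])-.12)&(b<lo.mean()+.05)
print("catch a",np.percentile(a[ct],[1,3,50,97,99]),"b",np.percentile(b[ct],[2,50,98]),ct.sum())
pd=(z>.124)&(a<np.median(a[bk])-.10)&(b<lo.mean()+.05)
print("pad a",np.percentile(a[pd],[1,3,50,97,99]),"b",np.percentile(b[pd],[2,50,98]))
fl=(z>.086)&(z<.094)&(a<np.median(a[bk])-.12)&(b<lo.mean()+.05)
print("floor a",np.percentile(a[fl],[1,3,50,97,99]),fl.sum())
# gate rail & bar lines
Q=C[225:350,200:320].reshape(-1,3)
```

```text
-12.991752721717637 0.005964780959656892 554
-12.992133799362934 6.651059616287362e-06 554
-12.992134224285511 7.416298042265987e-09 554
side lo [0.06260949 0.14195427 0.16480603] hi [0.33564651 0.33922287 0.34355647]
back [0.67230629 0.67592964 0.67982792]
lo slope 1.002454094995165
hi slope 0.0004494901639019105
base front a [0.50963721 0.51049181 0.51372021]
catch a [0.47440768 0.47473438 0.48578262 0.5122569  0.52295012] b [0.07452168 0.0856426  0.09521794] 140
pad a [0.50435003 0.50505919 0.51934043 0.52867968 0.52945888] b [0.07444154 0.09454941 0.1616883 ]
floor a [0.48566856 0.49610638 0.50243001 0.52343162 0.53936675] 90
```

Run:
```python
import numpy as np,cv2
from scipy.optimize import least_squares
from h import *
d=np.load("top0.npz"); C=cloud(d)
yaw=np.radians(-12.99);ex=np.array([np.cos(yaw),np.sin(yaw)]);ey=np.array([-ex[1],ex[0]])
Q=C[305:330,265:290].reshape(-1,3);m=(Q[:,2]>.128)&(Q[:,2]<.16);Q=Q[m]
f=least_squares(lambda p:np.linalg.norm(Q-p,axis=1)-.012,Q.mean(0)-[0,0,.01],loss='soft_l1',f_scale=.001)
print(len(Q),"top",f.x, f.cost)
k=f.x
s=np.load("side0.npz");S=cloud(s)
Q2=S[238:262,385:412].reshape(-1,3);m=(np.linalg.norm(Q2-k,axis=1)<.02)&(Q2[:,2]>.122);Q2=Q2[m]
f2=least_squares(lambda p:np.linalg.norm(Q2-p,axis=1)-.012,k,loss='soft_l1',f_scale=.001)
print(len(Q2),"side",f2.x)
# bar line: color-free: cloud points z .100-.112 offset from knob
P=C[255:350,225:310].reshape(-1,3);P=P[(P[:,2]>.102)&(P[:,2]<.112)]
for it in range(20):
    pass
# both gate rail (z104) and bar (z107): choose pts close to line through knob
th=.686
for it in range(5):
    al=-np.sin(th)*ex-np.cos(th)*ey; fr=-np.cos(th)*ex+np.sin(th)*ey
    r=P[:,:2]-k[:2]; t=r@al;n=r@fr
    m=(abs(n)<.006)&(abs(t)>.014)
    c=np.polyfit(t[m],n[m],1); th+=-np.arctan(c[0]) if False else 0
    # n=c t : direction al + c fr -> theta change: d(al)/dth=fr
    th+=np.arctan(c[0])
print("theta",th,c,m.sum(),"t range",np.percentile(t[m],[1,99]),"expected 67, -127")
al=-np.sin(th)*ex-np.cos(th)*ey; fr=-np.cos(th)*ex+np.sin(th)*ey
H=k[:2]-.185*al-.014*fr
print("hinge",H,"bay ab",H@ex,H@ey,"bay origin ab",H@ex+.075,H@ey-.12)
O=H+.075*ex-.12*ey;print("origin",O)
```

```text
140 top [0.42581846 0.09517887 0.13310382] 4.6435293173352164e-05
32 side [0.42916347 0.09601506 0.13634593]
theta 0.6840865784331736 [-9.61974564e-14 -4.39189493e-04] 512 t range [-0.12429631  0.06519203] expected 67, -127
hinge [0.58055153 0.19754427] bay ab 0.5212906217333206 0.32298592786247565 bay origin ab 0.5962906217333206 0.20298592786247566
origin [0.62665851 0.06375658]
```

```bash
cat >> h.py <<'E'
YAW=np.radians(-12.99);EX=np.array([np.cos(YAW),np.sin(YAW)]);EY=np.array([-EX[1],EX[0]])
H=np.array([0.58055,0.19754]); TH0=0.684
def dirs(th):
    return -np.sin(th)*EX-np.cos(th)*EY, -np.cos(th)*EX+np.sin(th)*EY
def quat(th):
    p=YAW-th; return [np.cos(p/2),np.sin(p/2),0,0]
def tcp(th,lift,dz=0,dr=0):
    al,fr=dirs(th)
    r=.070+.115*np.cos(lift)-.033*np.sin(lift)
    z=.100+.115*np.sin(lift)+.033*np.cos(lift)
    xy=H+(r+dr)*al+.014*fr
    return np.array([xy[0],xy[1],z-.019+dz])
E
python3 - <<'E'
from bench import *
from h import *
import cv2
q=quat(TH0)
for th in np.linspace(TH0,0,5): print(np.round(inverse_kinematics(tcp(th,.13),quat(th)),2))
move_gripper(.056)
move_ptp(tcp(TH0,0,dz=.09),q)
print(current_clock(),current_force())
d=capture("wrist");cv2.imwrite("pics/w1.png",d["image"])
print(spot_in("wrist","knob")[:2],proj(d,tcp(TH0,0,dz=.019)))
E
```

```text
[ 0.07  0.25  1.95 -0.    0.93  0.98]
[ 0.01  0.27  1.92 -0.    0.94  0.75]
[-0.03  0.3   1.88 -0.    0.96  0.54]
[-0.06  0.33  1.83 -0.    0.98  0.33]
[-0.08  0.36  1.77 -0.    1.    0.14]
5.0833 [ 0.79765021  0.06139736 -0.64226498]
[{'xy': [318.0, 189.4], 'conf': 0.9}] [314.81888142 250.80062726]
```

View pics/w1.png

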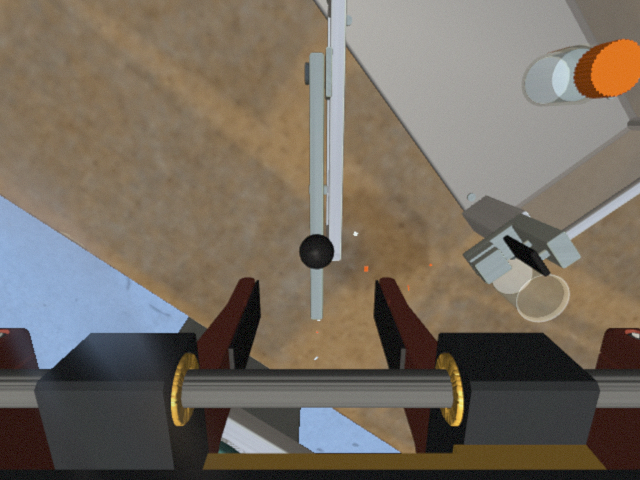

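The wrist view shows the knob at (317,251). My model predicts (315,251), so they agree to within about a millimetre. Descend and grip.

Run:
```python
from bench import *
from h import *
q=quat(TH0)
print(servo_line(tcp(TH0,0),q,rate=.08,contact_N=4))
sleep(.2);f0=current_force();print("before",f0)
print(move_gripper(0.0)); sleep(.2)
print(current_finger_gap(),current_position(),tcp(TH0,0),"F",current_force())
al,fr=dirs(TH0)
for L in (.05,.09,.13):
    servo_line(tcp(TH0,L),q,rate=.03); sleep(.1)
    f=current_force(); df=f-f0; print(L,"rad",df[:2]@al,"front",df[:2]@fr,"z",df[2],current_finger_gap())
print(current_clock())
```

```text
False
before [ 0.30270803 -0.68660599 -1.10420007]
False
0.02261418758414515 [0.42583625 0.09515681 0.11399907] [0.42582579 0.0951612  0.114     ] F [0.19484452 0.42899059 0.1047699 ]
0.05 rad 0.2699801100698568 front 0.3198595783723174 z -2.7780273061879046 0.022332763064994127
0.09 rad -0.735521647628814 front -0.38824484343278226 z -2.5247177830499776 0.022642370896489915
0.13 rad -0.804097870769656 front -0.0014422592455705261 z -0.7489390512629157 0.022530349832736947
8.7583
```

Run:
```python
from bench import *
from h import *
import cv2
L=.13
for th in np.linspace(TH0,.2,5)[1:]:
    hit=servo_line(tcp(th,L),quat(th),rate=.07,contact_N=7)
    al,fr=dirs(th);f=current_force(); print(round(th,3),hit,"rad %.2f front %.2f z %.2f"%(f[:2]@al,f[:2]@fr,f[2]))
    if hit: break
d=capture("side");cv2.imwrite("pics/s2.png",cv2.resize(d["image"][190:340,230:430],None,fx=4,fy=4,interpolation=cv2.INTER_CUBIC))
w=capture("wrist");cv2.imwrite("pics/w2.png",w["image"])
print(current_clock(),current_finger_gap())
```

```text
0.563 False rad -0.03 front -0.67 z -3.24
0.442 False rad 1.58 front -0.33 z -2.35
0.321 False rad 3.66 front 0.44 z -1.66
0.2 False rad 4.29 front -0.40 z -0.52
10.6917 0.022600038939256915
```

View pics/s2.png

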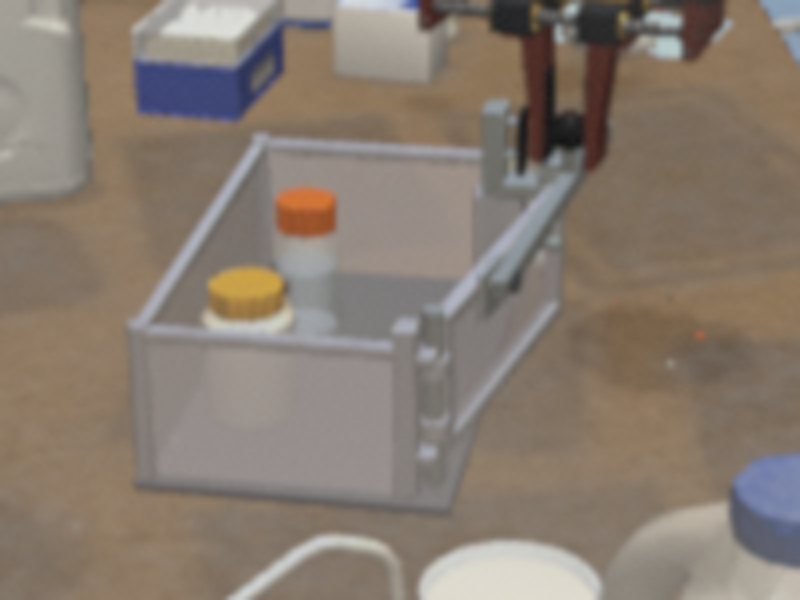

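View pics/w2.png

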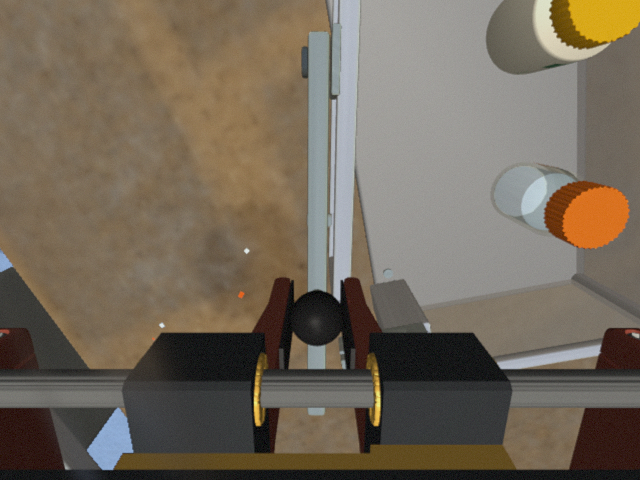

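The bar is lifted and has swung in with only small forces. Now I'll feel my way over the catch to the pad.

```bash
cat >> h.py <<'E'
def avgF(n=6):
    from bench import current_force,sleep
    F=[]
    for i in range(n): F.append(current_force()); sleep(.015)
    return np.mean(F,0)
E
python3 - <<'E'
from bench import *
from h import *
L=.13;dr=.001
base=None;log=[]
for th in [.16,.12,.08,.06,.05,.045,.04,.035,.030,.025,.020,.015,.01,.005,0,-.005]:
    hit=servo_line(tcp(th,L,dr=dr),quat(th),rate=.06 if th>.07 else .02,contact_N=5)
    sleep(.06)
    al,fr=dirs(th);f=avgF(); ff=f[:2]@fr
    if th>=.05: log.append(ff); base=np.mean(log)
    print(round(th,3),hit,"rad %.2f front %.2f z %.2f"%(f[:2]@al,ff,f[2]),"d %.2f"%(ff-base),round(current_clock(),2))
    if hit or ff-base>5.5: break
E
```

```text
0.16 True rad -3.06 front -1.42 z -4.05 d 0.00 11.06
```

Run:
```python
from bench import *
from h import *
p=np.array(current_position());al,fr=dirs(0)
q=current_orientation();print(p, "yaw th",YAW-2*np.arctan2(q[1],q[0]))
for th in(.2,.18,.16):print(th,tcp(th,.13,dr=.001)-p)
L=.13;dr=.0006
base=None;log=[]
for th in [.16,.13,.10,.08,.065,.055,.048,.042,.037,.032,.027,.022,.017,.012,.007,.002,-.003]:
    hit=servo_line(tcp(th,L,dr=dr),quat(th),rate=.04 if th>.07 else .02,contact_N=6)
    sleep(.06)
    al,fr=dirs(th);f=avgF(); ff=f[:2]@fr
    if th>=.048: log.append(ff); base=np.mean(log[-4:])
    print(round(th,3),hit,"rad %.2f front %.2f z %.2f"%(f[:2]@al,ff,f[2]),"d %.2f"%(ff-base),round(current_clock(),2))
    if hit or ff-base>5.5: break
```

```text
[0.49726906 0.0363932  0.12733759] yaw th 0.15959486287960106
0.2 [-0.00427418  0.00239771  0.00129188]
0.18 [-0.0010819   0.00067847  0.00129188]
0.16 [ 0.00214412 -0.00097658  0.00129188]
0.16 False rad -2.14 front -0.06 z -4.10 d 0.00 11.47
0.13 False rad -1.98 front -0.39 z -4.09 d -0.17 11.91
0.1 False rad -2.04 front 0.06 z -3.45 d 0.19 12.35
0.08 False rad -1.97 front -0.30 z -4.11 d -0.13 12.76
0.065 False rad -2.21 front -0.55 z -3.84 d -0.25 13.2
0.055 False rad -2.15 front -0.55 z -3.64 d -0.21 13.61
0.048 False rad -1.89 front -0.27 z -3.75 d 0.15 14.02
0.042 False rad -1.94 front -0.39 z -3.83 d 0.02 14.43
0.037 False rad -1.42 front -0.39 z -3.69 d 0.03 14.83
0.032 False rad -1.82 front 0.65 z -3.86 d 1.06 15.24
0.027 False rad -1.80 front 1.92 z -2.41 d 2.33 15.65
0.022 False rad -2.37 front 4.30 z -1.70 d 4.72 16.06
0.017 False rad -2.51 front 5.30 z -0.46 d 5.72 16.47
```

Run:
```python
from bench import *
from h import *
L=.13;dr=.0006;base=-.4
def actual():
    v=np.array(current_position())[:2]-H; r=np.hypot(*v); n=-(v@EX); return np.arcsin(n/r)-np.arcsin(.014/r)
print(actual())
for th in [.014,.011,.008,.005,.002]:
    hit=servo_line(tcp(th,L,dr=dr),quat(th),rate=.02,contact_N=4)
    sleep(.06)
    al,fr=dirs(th);f=avgF(); ff=f[:2]@fr
    print(round(th,3),hit,"act %.4f"%actual(),"rad %.2f front %.2f z %.2f"%(f[:2]@al,ff,f[2]),"d %.2f"%(ff-base),round(current_clock(),2))
    if hit or ff-base>7.6: break
```

```text
0.022010496347788025
0.014 False act 0.0205 rad -2.55 front 5.95 z -0.16 d 6.35 16.88
0.011 False act 0.0192 rad -1.86 front 7.01 z 0.70 d 7.41 17.28
0.008 False act 0.0177 rad -2.50 front 7.60 z 1.06 d 8.00 17.69
```

Run:
```python
from bench import *
from h import *
dr=.0006;base=-.4;th=.008
def actual():
    v=np.array(current_position())[:2]-H; r=np.hypot(*v); n=-(v@EX); return np.arcsin(n/r)-np.arcsin(.014/r)
for L in [.11,.095,.08,.07,.06,.05,.035,.02,.008]:
    hit=servo_line(tcp(th,L,dr=dr),quat(th),rate=.02,contact_N=5)
    sleep(.06)
    al,fr=dirs(th);f=avgF(); ff=f[:2]@fr
    print(L,hit,"act %.4f z %.4f tgt %.4f"%(actual(),current_position()[2],tcp(th,L)[2]),"rad %.2f front %.2f z %.2f"%(f[:2]@al,ff,f[2]),"gap",round(current_finger_gap(),4),round(current_clock(),2))
    if hit or f[2]>5 or ff>10.5: break
```

```text
0.11 False act 0.0186 z 0.1260 tgt 0.1264 rad -2.03 front 7.19 z -0.84 gap 0.0224 18.12
0.095 False act 0.0185 z 0.1243 tgt 0.1248 rad -1.85 front 7.10 z -0.74 gap 0.0229 18.52
0.08 False act 0.0183 z 0.1226 tgt 0.1231 rad -1.83 front 6.97 z -0.99 gap 0.0223 18.93
0.07 False act 0.0181 z 0.1216 tgt 0.1220 rad -1.88 front 7.48 z -0.07 gap 0.0226 19.34
0.06 False act 0.0180 z 0.1205 tgt 0.1208 rad -2.35 front 7.33 z 0.38 gap 0.0225 19.75
0.05 False act 0.0178 z 0.1194 tgt 0.1197 rad -2.11 front 7.20 z 0.42 gap 0.0225 20.16
0.035 False act 0.0181 z 0.1176 tgt 0.1180 rad -2.51 front 7.29 z 0.03 gap 0.0223 20.57
0.02 False act 0.0180 z 0.1159 tgt 0.1163 rad -2.21 front 7.38 z 0.22 gap 0.0224 20.98
0.008 False act 0.0178 z 0.1146 tgt 0.1149 rad -2.40 front 7.93 z 0.50 gap 0.022 21.38
```

Run:
```python
from bench import *
from h import *
dr=.0006
def actual():
    v=np.array(current_position())[:2]-H; r=np.hypot(*v); n=-(v@EX); return np.arcsin(n/r)-np.arcsin(.014/r)
def rep(n,th,hit):
    sleep(.06);al,fr=dirs(th);f=avgF();ff=f[:2]@fr
    print(n,hit,"act %.4f z %.4f"%(actual(),current_position()[2]),"rad %.2f front %.2f z %.2f"%(f[:2]@al,ff,f[2]),round(current_clock(),2)); return ff,f[2]
th=.008
for dz in (0,-.0005,-.001,-.0015,-.002):
    hit=servo_line(tcp(th,0,dr=dr,dz=dz),quat(th),rate=.02,contact_N=5)
    ff,fz=rep(dz,th,hit)
    if hit or fz>3.5: break
for th in (.012,.016,.020,.024,.028):
    hit=servo_line(tcp(th,0,dr=dr,dz=dz),quat(th),rate=.02,contact_N=5)
    ff,fz=rep(th,th,hit)
    if ff<.5 or hit: break
```

```text
0 False act 0.0166 z 0.1141 rad -2.14 front 7.94 z 3.70 21.79
0.012 False act 0.0190 z 0.1141 rad -2.15 front 7.15 z 2.66 22.2
0.016 False act 0.0208 z 0.1141 rad -2.36 front 6.54 z 1.85 22.61
0.02 False act 0.0223 z 0.1141 rad -1.89 front 5.12 z 1.09 23.02
0.024 False act 0.0225 z 0.1141 rad -1.87 front 3.33 z 0.07 23.43
0.028 False act 0.0232 z 0.1142 rad -0.81 front -0.38 z -2.34 23.83
```

The bar went fully down, with the pin taking the load. When I eased off, the bar came to rest against the catch at about 0.0225 rad. Now I'll release and retreat.

Run:
```python
from bench import *
from h import *
import cv2
move_gripper(.056); sleep(.2); print(current_finger_gap(),current_force())
p=np.array(current_position())
servo_line(p+[0,0,.10],rate=.08)
d=capture("wrist");cv2.imwrite("pics/w3.png",d["image"])
goto_joints([-0.9,0.2,1.5,0,1.4,0]) if False else move_ptp([0.30,-0.40,0.25],quat(.5))
for c in("top","side"):
    d=capture(c);np.savez(f"{c}3.npz",**d);cv2.imwrite(f"pics/{c}3.png",d["image"])
t=dict(np.load("top3.npz"));C=cloud(t)
k=np.append(tcp(.0225,0)[:2],.133);u,v=np.round(proj(t,k)).astype(int)
Q=C[v-14:v+15,u-14:u+15].reshape(-1,3);Q=Q[(Q[:,2]>.128)&(Q[:,2]<.16)]
from scipy.optimize import least_squares
f=least_squares(lambda p:np.linalg.norm(Q-p,axis=1)-.012,k,loss='soft_l1',f_scale=.001);print(len(Q),"knob",f.x,"model",k)
cv2.imwrite("pics/t3z.png",cv2.resize(t["image"][140:320,130:410],None,fx=2.8,fy=2.8,interpolation=cv2.INTER_CUBIC))
s=cv2.imread("pics/side3.png");cv2.imwrite("pics/s3z.png",cv2.resize(s[200:340,230:430],None,fx=4,fy=4,interpolation=cv2.INTER_CUBIC))
print(current_clock())
```

```text
0.05570808385893348 [-0.28270648 -0.16936185 -0.51774154]
137 knob [0.52047815 0.02202222 0.13335346] model [0.52135293 0.02170853 0.133     ]
28.025
```

View pics/t3z.png

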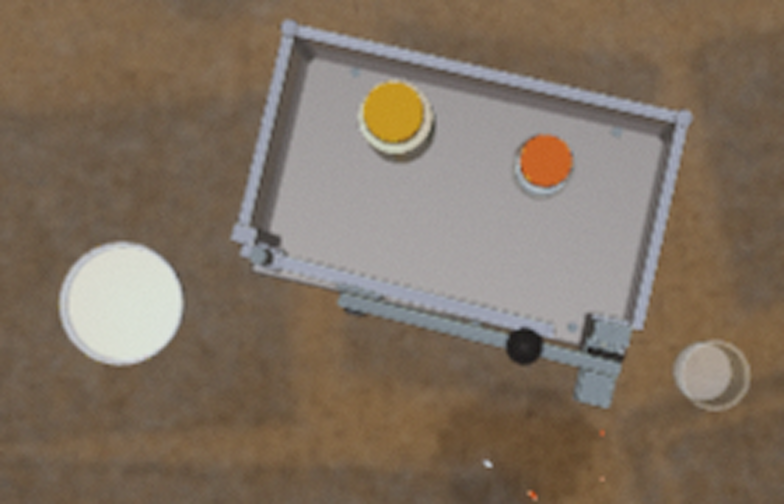

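View pics/s3z.png

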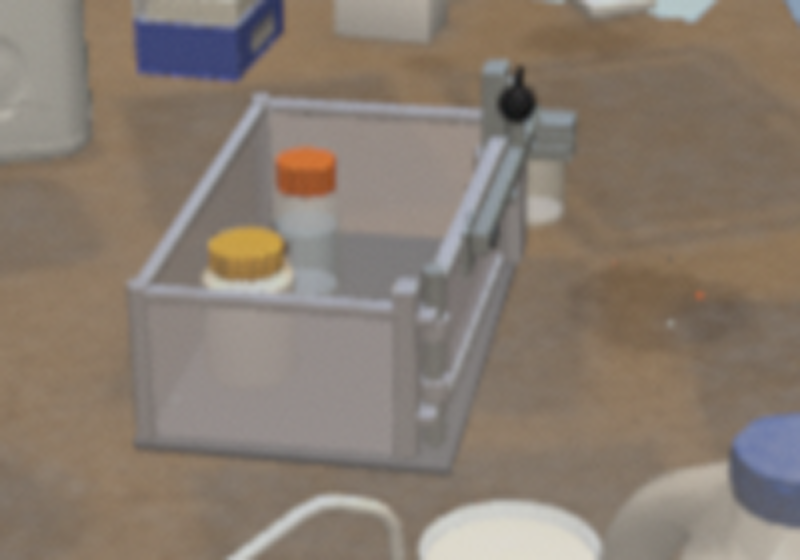

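View pics/w3.png

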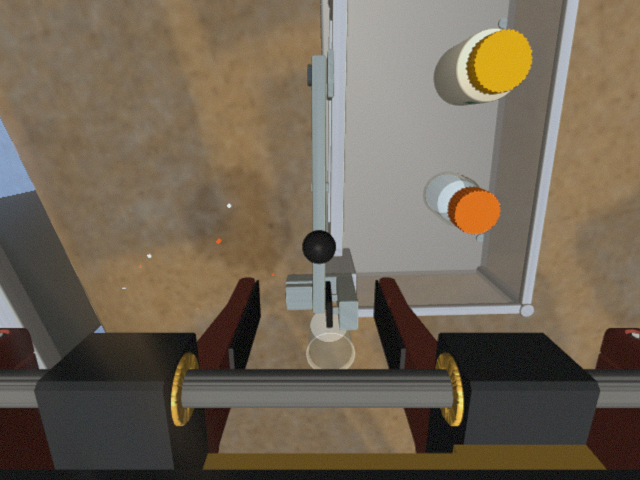

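The pictures show the bar lying in the slot between the catch and the black pad: in the wrist view the bar is at column 319, between the catch at 285–311 and the pad at 329. The knob is 133 mm above the bench, so the bar is fully down. The bottles, beaker and dish have not moved. I'll hand the job in.

Run:
```python
from bench import *
close_job(); print(current_clock())
```

```text
the job is handed in; nothing more can be done
the job is handed in; nothing more can be done
```

The gate is shut and latched, and the job is handed in at about 28 s on the robot clock (limit 64 s).

**What I did:** I gripped the ball knob, lifted the bar about 0.13 rad and swung the gate in over the catch. I felt the pad at about 0.033 rad and pressed it in about 3 to 3.5 mm; the force at the knob peaked at about 8 N, so about 6 N on the pad. I then lowered the bar with no resistance until its pin took the load. I eased it back onto the catch at about 0.0225 rad, opened the gripper and moved the arm clear.

**Last checks, with the arm clear:**
- **Bar:** in the wrist picture, taken 10 cm above the released knob, the bar lies between the catch and the pad. The knob measured 133 mm above the bench, so the bar is fully down.
- **Gate:** the knob was within 1 mm of where the felt latched angle puts it, so the catch is holding the gate.
- **Surroundings:** the pot, bottle, beaker and dish looked unmoved in the pictures.

**Two things that disagreed:**
- One swing step stopped early on a contact signal. It came from my own 1 mm correction along the gate, with about 4 N before and 3 N after and nothing touched. I halved the correction and carried on.
- The trained network put the knob on the bar in the wrist view, so I used the depth data for its position instead.

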